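Wedge the sliding cover home on the jar-lid box

TASK

Pull the green cabinet's drawer open and take out the dark dovetailed cover; its orange pull stays hidden under the cabinet top, so lift it by its side edges. Set it down flat on the table and let go, then pick it up again by the orange pull and slide it, narrow end first, into the tapered way on top of the wooden jar-lid box until it wedges tight, and let go. Do not disturb the glass jars or the green cup.

Things in the scene. Friction and masses are not known exactly. Their poses are not given: they have to be found in the camera images.
- drawer (a joint): drawer opening in m: 0 shut, 0.11 fully open against its stop; it slides along the cabinet's -x direction, about 1 N of friction, and stays where it is left
- cabinet: green cabinet, fixed, 200 (x) x 170 (y) x 80 mm high, top panel 6 mm thick (underside 74 mm above the table), open front at x = -100 mm towards the robot; origin at the centre of its underside
- top_edge (a point): middle of the front edge of the cabinet's top (cabinet x = -100 mm, z = 80 mm). Even with the drawer fully open the cover's pull stays behind this edge, under the top: raise the cover about 15 mm and move it along the cabinet's -x until its tail is clear of the edge, then lift it out
- drawer_lip (a point): middle of the top inner edge of the low white drawer front (10 mm thick), 26 mm above the table, at cabinet x = -100 mm minus the opening. The drawer floor is 16 mm above the table, 138 mm wide between sides that stand 20 mm above it, and runs 162 mm back from the front
- drawer_handle (a point): middle of the drawer's steel bar handle: a 10 mm round bar, 90 mm long across the drawer (cabinet y), 38 mm above the table, 36 mm out from the drawer front's outer face; free from above
- cover: dark wooden cover, about 0.14 kg, 130 mm long (x), 12 mm thick; origin at the centre of its underside, x towards the narrow end (nose), z up. Underside width tapers evenly from 70 mm at the tail (x = -65 mm) to 56 mm at the nose; the side edges lean inwards, upper face 8 mm narrower; nose corners bevelled. It lies flat in the drawer, nose towards the robot, pull to the rear
- cover_nose (a point): middle of the underside of the cover at its narrow end (cover x = +65 mm, z = 0)
- cover_pull (a point): point in the cover's orange pull, at cover x = -54 mm, z = 24 mm: an upright bar 14 mm along the cover's x, 44 mm across it, standing on the upper face and ending 34 mm above the cover's underside
- lidbox: wooden jar-lid box, fixed, open on top, 150 (x) x 96 x 67 mm high, jar lids inside; origin on its underside below the centre of the wedged cover; x is the direction in which the cover slides in. Its top rails, 12 mm high and undercut 4 mm a side, form a tapered dovetail way that fits the cover: floor 55 mm above the table, 70 mm wide at the mouth (x = -65 mm), 56 mm at x = +65 mm
- way_mouth (a point): middle of the way's floor at the mouth end (lidbox x = -65 mm, z = 55 mm); nothing stands above the floor there, so the cover slides in. Until about 80 mm short of home the cover has play all round; it binds on both rails only in the last millimetres
- way_home (a point): where cover_nose lies when the cover is wedged (lidbox x = +65 mm, z = 55 mm): the cover's axes are then parallel to the box's and its top is flush with the rails. No stop but the wedging (the end wall stands 10 mm further on). Push home with about 10 to 15 N
- jar_a: empty open glass jar, 72 mm across, 95 mm high, origin at the centre of its underside; leave alone
- jar_b: second glass jar, the same
- cup: green plastic cup, 74 mm across the rim, 95 mm high, origin at the centre of its underside; leave alone
Not all that is in view belongs to the job. Of the things that look like the lidbox, the middle-sized one is meant.

How it is judged:
By the outcome, as a careful person would: the job done as asked, in the order asked, and still so for the second after the job is handed in, with the robot touching nothing.
It also fails if it takes over 72 s, if anything falls off the work surface, if the arm or the gripper's body presses on something with over 40 N, if the wrist force passes 120 N, or if a joint passes its speed limit or range.

ROBOT

A 6-joint arm with a two-finger parallel gripper is mounted at the origin on the work surface. World frame = base frame: x ahead of the robot, y to its left, z up, the work surface at z = 0. Lengths are in m, angles in rad, forces in N, time in s.
With the tool pointing down it reaches from about 0.3 to 0.85 m from the base axis. Payload 4.2 kg.
Tool frame: the origin (TCP) lies midway between the tips of the shut fingers; the grasp point (between the pads) lies 19 mm behind it; x points along the fingers, y is the direction in which the jaws open and shut, and the axes are right-handed (so a half turn about x gives the same grasp; the last joint's range is limited). The gripper opens to 91 mm and grips with 3 to 60 N. Pads are 32 mm wide; open, the fingers measure 118 mm over their backs; the gripper's body (76 mm by 178 mm) begins 60 mm behind the grasp point.
Start: joints at [-1.325, 0.32, 1.565, -0, 1.257, -0.02], TCP at [0.151, -0.555, 0.214] pointing down, gripper open.
Joint ranges: [-3.11, 3.11], [-0.84, 2.01], [0.21, 2.61], [-1.34, 4.49], [0.05, 2.63], [-2.56, 2.56]. Speed limits (rad/s): [2.57, 2.57, 3.14, 3.14, 3.14, 3.14].

INTERFACE

Orientations are given as a rotation vector (axis times angle).
In Python, from plant import r gives the robot as it stands.
- The arm moves only by the tool play_rows, never from a script. Its argument "moves" is a list of rows, each a list of 7 numbers: the turn, a rotation vector about the tool's x, y, z in degrees, then the shift along the tool's x, y, z in mm, then the finger opening in mm, from 0 to 91.2. A call has 1 to 20 rows; each row is the pose to reach, as a shift and turn from the pose commanded when the call began, along the tool's axes at that moment; what a row does not reach only later rows make up. A row lasts 1/8 s, in which the tool goes at most 62.5 mm and 10.7 degrees, less where a joint would pass 70% of its speed; a pose out of reach is approached as far as the arm can. A call with a gripper value outside its range is refused whole. The fingers move at their own pace and stop on an object; the grip force is fixed at half the most. Time passes only in rows, so rows that repeat a pose let the fingers close. It gives the time, the measured TCP pose, the force and the opening at its end, in the units of the state.
- r.state(): the state, without advancing time (a new reading comes with each control period).
- r.camera(name): name is "scene" or "top" or "wrist"; returns the picture (384x512x3 uint8, blue, green, red); there is no depth.
- r.calibration(name): a dict with "camera_matrix" (3x3 intrinsics, pixels), "dist_coeffs" ([k1, k2, p1, p2, k3] as OpenCV has them; the pictures are not rectified), "R" (3x3) and "t" (3): a world point X has camera coordinates R X + t; the wrist camera has in their place "tool_from_camera" (4x4, takes a point from camera to tool coordinates, whose origin is the TCP and whose axes are the tool frame's). Camera axes: x right, y down, z forward; pixel columns grow to the right and rows downward; lengths in m; the calibration is good to about 2 mm. A picture is of the moment at which its call begins: read the wrist's pose just before it. calibration takes no time and is no camera call.
- r.job_done(): hands the job in, once; it reports no verdict.
The state is a dict: "t": time; "joints": joint angles; "qd": joint speeds; "tau": joint torques, N m; "ee_pos": TCP position; "tcp_rot": TCP orientation; "contact_force": force on the tool from outside, world axes, zero at the start; "ft_torque": the same for the moment, N m; "width": finger opening in m.
Only numpy, scipy, OpenCV 4.12 (cv2) and the standard library are available. Lean on these libraries where they do the work, as an engineer would, in place of code of your own. Each camera call takes 0.05 s, during which the arm holds its last target.

## Working session

There is one attempt and no reset: what is moved stays moved. The work goes in short steps, Python scripts to look and compute and a tool call to move; the robot and the scene stay as the last step left them, time stands still between calls to the robot, and variables do not carry over. Pictures are saved under pics/ and viewed, and the job is handed in when it is done.

Besides the shell and the picture viewer there is one more tool, called as name(argument=value, ...) on one line, values as JSON. play_rows: Moves the arm, as the interface text tells. Its arguments: {"type":"object","properties":{"moves":{"type":"array","items":{"type":"array","items":{"type":"number"}}}},"required":["moves"]}

```bash
ls; mkdir -p pics; cat > h.py <<'E'
import numpy as np, cv2
from plant import r
from scipy.spatial.transform import Rotation as Rn
def cam(n):
    c=r.calibration(n); K=np.array(c["camera_matrix"]); d=np.array(c["dist_coeffs"])
    if n=="wrist":
        s=r.state(); T=np.eye(4); T[:3,:3]=Rn.from_rotvec(s["tcp_rot"]).as_matrix(); T[:3,3]=s["ee_pos"]
        T=T@np.array(c["tool_from_camera"]); R=T[:3,:3].T; t=-R@T[:3,3]
    else: R=np.array(c["R"]); t=np.array(c["t"])
    return K,d,R,t
def plane(C,px,z):
    K,d,R,t=C
    p=cv2.undistortPoints(np.array(px,float).reshape(-1,1,2),K,d).reshape(-1,2)
    D=np.c_[p,np.ones(len(p))]@R; o=-R.T@t
    return o+D*((z-o[2])/D[:,2])[:,None]
def proj(C,X):
    K,d,R,t=C
    return cv2.projectPoints(np.array(X,float).reshape(-1,3),cv2.Rodrigues(R)[0],t,K,d)[0].reshape(-1,2)
def tri(C1,p1,C2,p2):
    A=[];b=[]
    for C,p in((C1,p1),(C2,p2)):
        K,d,R,t=C; q=cv2.undistortPoints(np.array(p,float).reshape(1,1,2),K,d).reshape(2)
        D=R.T@np.r_[q,1];D/=np.linalg.norm(D);o=-R.T@t;P=np.eye(3)-np.outer(D,D);A.append(P);b.append(P@o)
    return np.linalg.solve(sum(A),sum(b))
E
python3 - <<'E'
from h import *
s=r.state();print({k:np.round(v,3) for k,v in s.items()})
for n in("scene","top","wrist"):
    im=r.camera(n);cv2.imwrite(f"pics/{n}0.png",im)
    C=cam(n);print(n,np.round(C[0],1).tolist(),np.round(C[1],3),np.round(-C[2].T@C[3],3))
E
```

```text
pics
{'t': np.float64(0.0), 'joints': array([-1.325,  0.32 ,  1.566,  0.   ,  1.257, -0.02 ]), 'qd': array([ 0.   , -0.001,  0.001, -0.002,  0.001, -0.   ]), 'tau': array([  0.   , -41.246, -23.197,   0.072,   0.046,  -0.   ]), 'ee_pos': array([ 0.151, -0.554,  0.213]), 'tcp_rot': array([ 2.08,  0.28, -2.08]), 'contact_force': array([ 0.015,  0.36 , -0.764]), 'ft_torque': array([-0.016,  0.029, -0.018]), 'width': np.float64(0.091)}
scene [[366.7, 0.0, 254.9], [0.0, 366.7, 187.9], [0.0, 0.0, 1.0]] [-0.07  0.    0.    0.    0.  ] [0.899 0.616 0.941]
top [[348.6, 0.0, 260.6], [0.0, 348.6, 190.3], [0.0, 0.0, 1.0]] [-0.105  0.     0.     0.     0.   ] [ 0.35  -0.087  0.908]
wrist [[295.6, 0.0, 253.8], [0.0, 295.6, 189.8], [0.0, 0.0, 1.0]] [-0.068  0.     0.     0.     0.   ] [ 0.231 -0.534  0.384]
```

View pics/scene0.png

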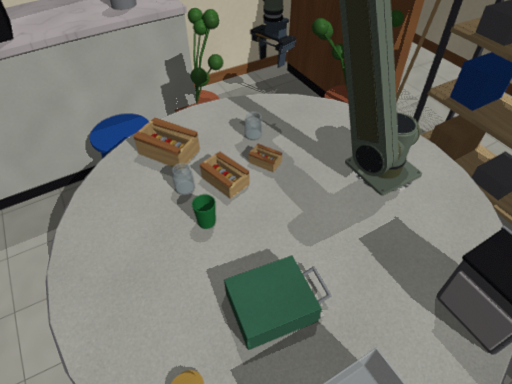

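View pics/top0.png

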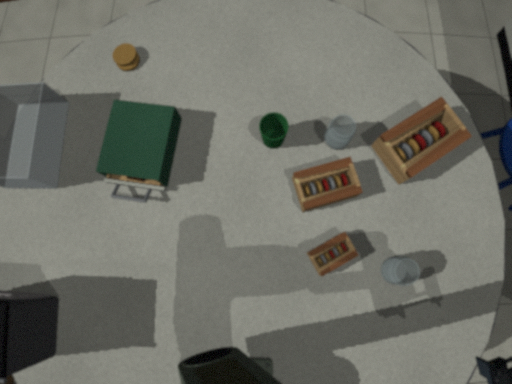

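View pics/wrist0.png

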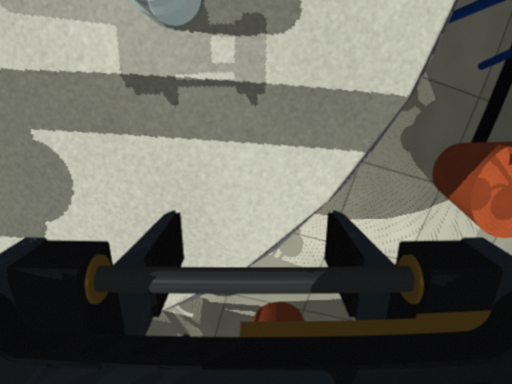

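Lidbox candidates in the top view: small (333,254), middle (327,184), large (424,140). The middle one is meant. The cabinet is at (140,145). I'll check both in crops.

```bash
python3 - <<'E'
import cv2,numpy as np
a=cv2.imread("pics/top0.png");b=cv2.imread("pics/scene0.png")
f=lambda i,x,y,w,h:cv2.resize(i[y:y+h,x:x+w],(400,300),interpolation=cv2.INTER_CUBIC)
cv2.imwrite("pics/crop0.png",np.vstack([np.hstack([f(a,280,150,100,75),f(a,85,90,120,110)]),np.hstack([f(b,185,140,80,60),f(b,215,250,120,100)])]))
E
```

```text
(no output)
```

View pics/crop0.png

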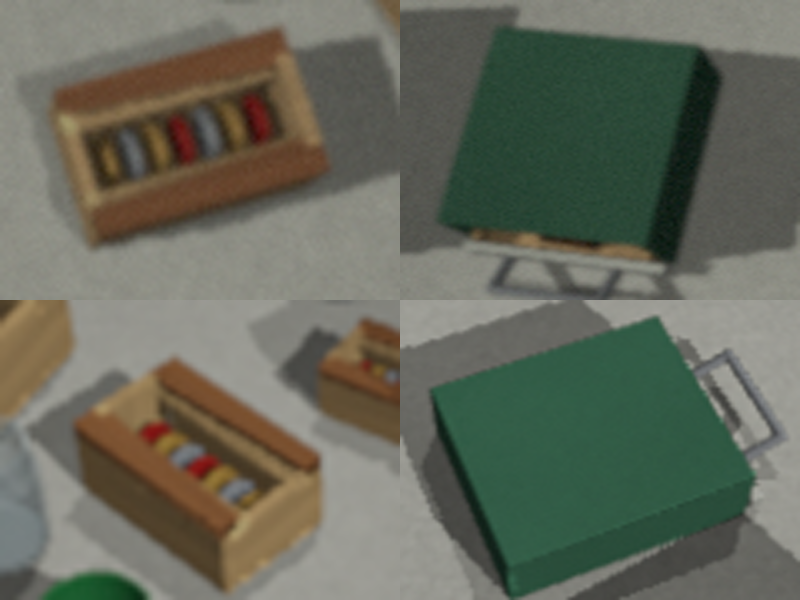

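```bash
python3 - <<'E'
from h import *
C=cam("top")
f=lambda n,px,z:print(n,np.round(plane(C,px,z),3).tolist())
f("cab",[(113.5,100.3),(175,107.6),(161.5,181.7),(97,171.4)],.08)
f("handle",[(115,195),(150,199)],.043)
f("box",[(293.75,175),(351,157),(362,191),(303,211)],.067)
f("big",[(373,140),(443,100),(470,135),(402,182)],.1)
f("sm",[(307,250),(346,233),(357,255),(320,275)],.05)
f("jars/cup base",[(274,140),(338,138),(400,275)],.0)
f("cup top",[(273,125)],.095)
f("jar top",[(341,128),(402,265)],.095)
E
```

```text
cab [[0.752, 0.322, 0.08], [0.728, 0.154, 0.08], [0.531, 0.175, 0.08], [0.558, 0.345, 0.08]]
handle [[0.504, 0.308, 0.043], [0.494, 0.214, 0.043]]
box [[0.553, -0.151, 0.067], [0.601, -0.296, 0.067], [0.514, -0.32, 0.067], [0.463, -0.173, 0.067]]
big [[0.635, -0.345, 0.1], [0.747, -0.536, 0.1], [0.653, -0.598, 0.1], [0.53, -0.409, 0.1]]
sm [[0.37, -0.184, 0.05], [0.412, -0.28, 0.05], [0.358, -0.306, 0.05], [0.31, -0.215, 0.05]]
jars/cup base [[0.667, -0.104, 0.0], [0.675, -0.279, 0.0], [0.307, -0.43, 0.0]]
cup top [[0.673, -0.099, 0.095]]
jar top [[0.667, -0.268, 0.095], [0.334, -0.4, 0.095]]
```

```bash
cat >> h.py <<'E'
def mv(p,yaw=None,s=None,tilt=None):
    """target TCP p, tool x down, tool y at world yaw (deg); print row relative to the present pose"""
    s=s or r.state(); R0=Rn.from_rotvec(s["tcp_rot"]).as_matrix()
    y=np.array([np.cos(np.radians(yaw)),np.sin(np.radians(yaw)),0]);x=np.array([0,0,-1.])
    R1=np.c_[x,y,np.cross(x,y)]
    print("turn",np.round(np.degrees(Rn.from_matrix(R0.T@R1).as_rotvec()),2),"shift",np.round(R0.T@(np.array(p)-s["ee_pos"])*1e3,1))
E
python3 - <<'E'
from h import *
s=r.state();print(np.round(Rn.from_rotvec(s["tcp_rot"]).as_matrix(),3))
mv([.45,.262,.2],-6.5);mv([.45,.262,.2],173.5)
E
```

```text
[[-0.     0.263 -0.965]
 [ 0.001 -0.965 -0.263]
 [-1.    -0.001 -0.   ]]
turn [-6.828e+01 -5.000e-02  7.000e-02] shift [  14.3 -709.2 -503. ]
turn [1.1172e+02 8.0000e-02 5.0000e-02] shift [  14.3 -709.2 -503. ]
```

play_rows(moves=[[-68, 0, 0, 0, -670, -524, 91], [-68, 0, 0, 0, -670, -524, 91], [-68, 0, 0, 0, -670, -524, 91], [-68, 0, 0, 0, -670, -524, 91], [-68, 0, 0, 0, -670, -524, 91], [-68, 0, 0, 0, -670, -524, 91], [-68, 0, 0, 0, -670, -524, 91], [-68, 0, 0, 0, -670, -524, 91], [-68, 0, 0, 0, -670, -524, 60], [-68, 0, 0, 0, -670, -524, 40], [-68, 0, 0, 0, -670, -524, 30], [-68, 0, 0, 0, -670, -524, 30], [-68, 0, 0, 0, -670, -524, 30], [-68, 0, 0, 0, -670, -524, 30], [-68, 0, 0, 0, -670, -524, 30], [-68, 0, 0, 0, -670, -524, 30], [-68, 0, 0, 0, -670, -524, 30], [-68, 0, 0, 0, -670, -524, 30]])

```text
t: 2.4
ee_pos: [0.4804, 0.2283, 0.2142]
tcp_rot: [1.297, 1.15, -1.296]
contact_force: [-0.3, -0.3, 0.4]
width: 0.0303
```

```bash
cat > look.py <<'E'
import sys
from h import *
s=r.state();print(round(s["t"],2),np.round(s["ee_pos"],4),np.round(Rn.from_rotvec(s["tcp_rot"]).as_matrix()[:,1],3),"j",np.round(s["joints"],2),"F",np.round(s["contact_force"],1),"w",round(s["width"],4))
for a in sys.argv[1:]:
    n,f=a.split(":")
    np.save(f"pics/{f}.npy",np.array([*s["ee_pos"],*s["tcp_rot"]])); cv2.imwrite(f"pics/{f}.png",r.camera(n))
E
cat >> h.py <<'E'
def camw(f):
    v=np.load(f"pics/{f}.npy");c=r.calibration("wrist");T=np.eye(4);T[:3,:3]=Rn.from_rotvec(v[3:]).as_matrix();T[:3,3]=v[:3]
    T=T@np.array(c["tool_from_camera"]);R=T[:3,:3].T
    return np.array(c["camera_matrix"]),np.array(c["dist_coeffs"]),R,-R@T[:3,3]
E
python3 look.py wrist:w1
```

```text
2.4 [0.4804 0.2283 0.2142] [ 0.993 -0.119  0.   ] j [ 0.42  0.25  1.66 -0.    1.23  0.54] F [-0.3 -0.3  0.4] w 0.0303
```

View pics/w1.png

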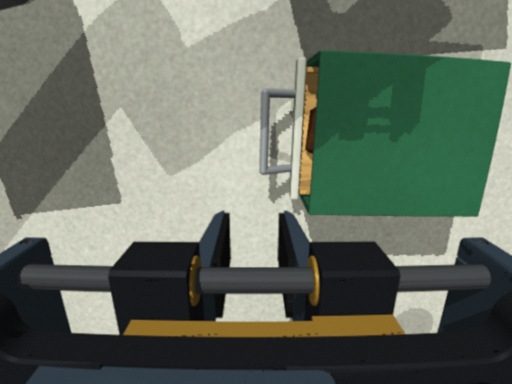

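The wrist view shows the bar handle from (266,91) to (263,173), the cabinet top's front edge from (320,52) to (309,214), and the dark cover showing at (314,130).

```bash
python3 - <<'E'
from h import *
im=cv2.imread("pics/w1.png");C=camw("w1")
hsv=cv2.cvtColor(im,cv2.COLOR_BGR2HSV)
m=cv2.inRange(hsv,(65,80,20),(95,255,255));m[230:]=0
m=cv2.morphologyEx(m,cv2.MORPH_OPEN,np.ones((5,5)))
c=max(cv2.findContours(m,0,2)[0],key=cv2.contourArea)
q=cv2.approxPolyDP(c,6,True).reshape(-1,2);print(q.tolist());P=plane(C,q,.08);print(np.round(P,4).tolist())
H=plane(C,[(265.5,93),(263.5,171)],.040);print("handle",np.round(H,4).tolist(),H.mean(0))
E
```

```text
[[308, 60], [320, 68], [311, 194], [303, 196], [309, 213], [477, 214], [509, 63], [320, 51]]
[[0.5477, 0.3417, 0.08], [0.5588, 0.3332, 0.08], [0.5412, 0.2061, 0.08], [0.5324, 0.2048, 0.08], [0.5376, 0.1843, 0.08], [0.7326, 0.1583, 0.08], [0.7548, 0.3211, 0.08], [0.5599, 0.3487, 0.08]]
handle [[0.5053, 0.3167, 0.04], [0.4931, 0.2282, 0.04]] [0.49916886 0.2724381  0.04      ]
```

play_rows(moves=[[1, 0, 0, 40, 15, -43, 30], [1, 0, 0, 80, 15, -43, 30], [1, 0, 0, 120, 15, -43, 30], [1, 0, 0, 150, 15, -43, 30], [1, 0, 0, 175, 15, -43, 30], [1, 0, 0, 193, 15, -43, 30], [1, 0, 0, 193, 15, -43, 30]])

```text
t: 3.32
ee_pos: [0.4998, 0.2693, 0.0199]
tcp_rot: [1.306, 1.142, -1.312]
contact_force: [0.2, 0.3, -0.2]
width: 0.0302
```

```bash
python3 look.py wrist:w2
```

```text
3.33 [0.4998 0.2693 0.0199] [ 0.991 -0.136 -0.002] j [ 0.47  0.5   1.83 -0.    0.82  0.61] F [ 0.2  0.3 -0.2] w 0.0302
```

View pics/w2.png

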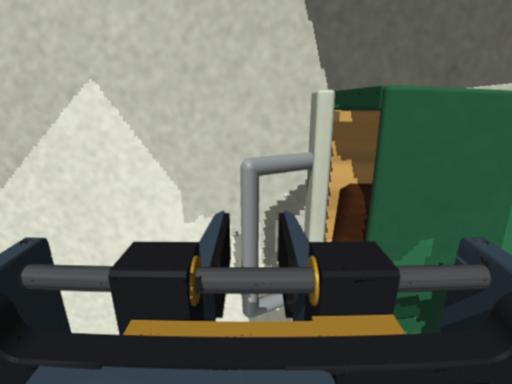

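The bar is between the fingers, so I'll close and pull.

play_rows(moves=[[0, 0, 0, 0, 0, 0, 5], [0, 0, 0, 0, 0, 0, 5], [0, 0, 0, 0, 0, 0, 5], [0, 0, 0, 0, -10, 0, 5], [0, 0, 0, 0, -25, 0, 5], [0, 0, 0, 0, -40, 0, 5], [0, 0, 0, 0, -55, 0, 5], [0, 0, 0, 0, -70, 0, 5], [0, 0, 0, 0, -85, 0, 5], [0, 0, 0, 0, -98, 0, 5], [0, 0, 0, 0, -106, 0, 5], [0, 0, 0, 0, -109, 0, 5], [0, 0, 0, 0, -109, 0, 5]])

```text
t: 5.0
ee_pos: [0.3929, 0.2854, 0.0217]
tcp_rot: [1.31, 1.142, -1.305]
contact_force: [2.4, -1.2, 6.4]
width: 0.0092
```

```bash
python3 look.py top:t3
```

```text
5.0 [0.3929 0.2854 0.0217] [ 0.991 -0.134  0.002] j [ 0.6   0.39  2.02 -0.    0.72  0.74] F [ 2.4 -1.2  6.4] w 0.0092
```

View pics/t3.png

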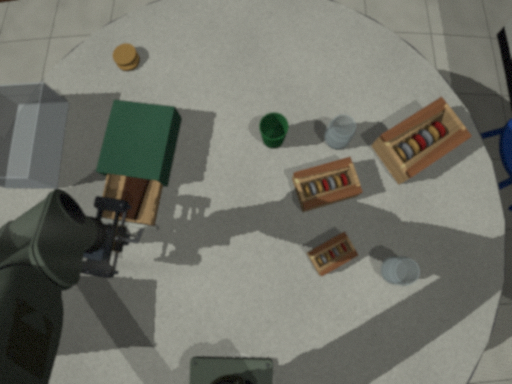

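play_rows(moves=[[0, 0, 0, 0, 0, 0, 30], [0, 0, 0, 0, 0, 0, 30], [0, 0, 0, -30, 0, 0, 30], [0, 0, 0, -70, 0, 0, 30], [10, 0, 0, -120, 0, 0, 60], [20, 0, 0, -170, 0, 0, 91], [30, 0, 0, -200, 8, 0, 91], [40, 0, 0, -200, 8, 0, 91], [50, 0, 0, -200, 8, 0, 91], [60, 0, 0, -200, 8, 0, 91], [70, 0, 0, -200, 8, 0, 91], [80, 0, 0, -200, 8, 0, 91], [90, 0, 0, -200, 8, 0, 91], [90, 0, 0, -200, 8, 0, 91], [90, 0, 0, -200, 8, 0, 91]])

```text
t: 6.92
ee_pos: [0.4002, 0.2838, 0.2205]
tcp_rot: [-2.152, 0.144, 2.154]
contact_force: [-0.2, 0.1, -0.7]
width: 0.0908
```

```bash
python3 look.py wrist:w4
```

```text
6.92 [0.4002 0.2838 0.2205] [-0.133 -0.991  0.001] j [0.59 0.18 1.74 0.   1.22 2.3 ] F [-0.2  0.1 -0.7] w 0.0908
```

View pics/w4.png

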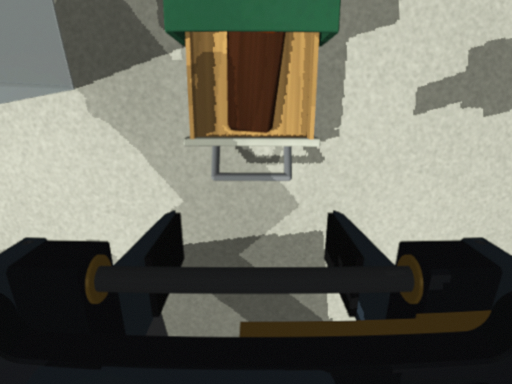

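```bash
python3 - <<'E'
import cv2
a=cv2.imread("pics/w4.png")
cv2.imwrite("pics/c4.png",cv2.resize(a[20:190,170:340],(600,600),interpolation=cv2.INTER_CUBIC))
E
```

```text
(no output)
```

View pics/c4.png

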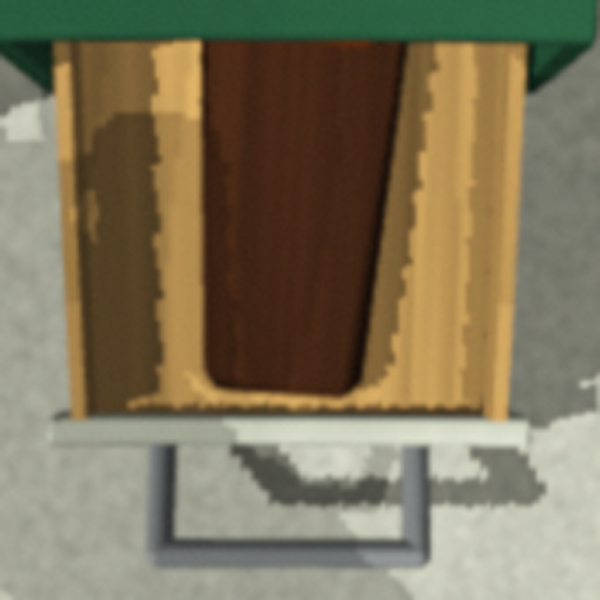

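```bash
python3 - <<'E'
from h import *
C=camw("w4");k=600/170
f=lambda L,z:plane(C,[(x/k+170-.5+.5/k,y/k+20-.5+.5/k) for x,y in L],z)
P=f([(207,60),(396,60),(209,350),(359,350),(215,385),(345,393)],.028);print(np.round(P,4).tolist())
w=[np.linalg.norm(P[0]-P[1]),np.linalg.norm(P[2]-P[3])];print("w",w)
a=(P[0]+P[1])/2;b=(P[2]+P[3])/2;d=(b-a)[:2];d/=np.linalg.norm(d);print("axis",np.degrees(np.arctan2(d[1],d[0])))
n=(P[4]+P[5])/2; n2=a[:2]+d*np.dot(n[:2]-a[:2],d);print("nose",n[:2],n2,"centre",n2-65e-3*d)
print("drawer in edge / out",np.round(f([(60,420),(520,420)],.026),4).tolist(),"handle",np.round(f([(150,555),(428,555)],.04),4).tolist(),"cabedge",np.round(f([(-2,42),(597,42)],.08),4).tolist())
E
```

```text
[[0.5564, 0.2915, 0.028], [0.5484, 0.2317, 0.028], [0.466, 0.3049, 0.028], [0.4591, 0.2543, 0.028], [0.4541, 0.3047, 0.028], [0.4454, 0.2608, 0.028]]
w [np.float64(0.06039620154175278), np.float64(0.05102708352839745)]
axis 168.66419881033596
nose [0.44972102 0.28275347] [0.44961305 0.28221488] centre [0.51334503 0.26943855]
drawer in edge / out [[0.4494, 0.3604, 0.026], [0.428, 0.2013, 0.026]] handle [[0.4005, 0.335, 0.04], [0.3876, 0.2393, 0.04]] cabedge [[0.5588, 0.3449, 0.08], [0.5369, 0.1822, 0.08]]
```

play_rows(moves=[[3.7, 0, 0, 20, -1, -50, 82], [3.7, 0, 0, 50, -1, -100, 82], [3.7, 0, 0, 100, -1, -114, 82], [3.7, 0, 0, 140, -1, -114, 82], [3.7, 0, 0, 165, -1, -114, 82], [3.7, 0, 0, 180, -1, -114, 82], [3.7, 0, 0, 180, -1, -114, 82]])

```text
t: 7.85
ee_pos: [0.5132, 0.2693, 0.0402]
tcp_rot: [-2.115, 0.213, 2.118]
contact_force: [0.3, -0.2, 0.9]
width: 0.082
```

```bash
python3 look.py wrist:w5 scene:s5
```

```text
7.85 [0.5132 0.2693 0.0402] [-0.198 -0.98   0.001] j [ 0.46  0.49  1.78 -0.    0.87  2.23] F [ 0.3 -0.2  0.9] w 0.082
```

View pics/w5.png

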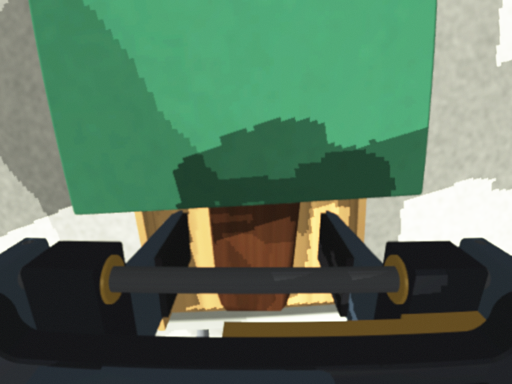

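View pics/s5.png

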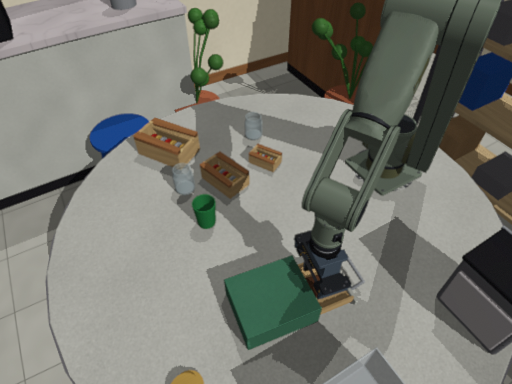

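Fingers straddle the cover evenly (cover 208–300 px, fingers at 188 and 322). Next I'll descend and close.

play_rows(moves=[[0, 0, 0, 10, 0, 0, 82], [0, 0, 0, 18, 0, 0, 82], [0, 0, 0, 22, 0, 0, 82], [0, 0, 0, 22, 0, 0, 82], [0, 0, 0, 22, 0, 0, 50], [0, 0, 0, 22, 0, 0, 50], [0, 0, 0, 22, 0, 0, 50], [0, 0, 0, 22, 0, 0, 50], [0, 0, 0, 22, 0, 0, 50]])

```text
t: 9.07
ee_pos: [0.5137, 0.2695, 0.0189]
tcp_rot: [-2.116, 0.212, 2.116]
contact_force: [0.9, 0.7, 0.2]
width: 0.0606
```

play_rows(moves=[[0, 0, 0, -4, 0, 0, 50], [0, 0, 0, -8, 0, 0, 50], [0, 0, 0, -12, 0, 0, 50], [0, 0, 0, -16, 0, 0, 50], [0, 0, 0, -17, 0, 0, 50], [0, 0, 0, -17, 0, 0, 50]])

```text
t: 9.82
ee_pos: [0.5136, 0.2694, 0.036]
tcp_rot: [-2.116, 0.213, 2.116]
contact_force: [0.0, 0.1, -0.9]
width: 0.0604
```

```bash
python3 look.py wrist:w6
```

```text
9.82 [0.5136 0.2694 0.036 ] [-0.199 -0.98   0.   ] j [ 0.46  0.49  1.79 -0.    0.86  2.23] F [ 0.   0.1 -0.9] w 0.0604
```

View pics/w6.png

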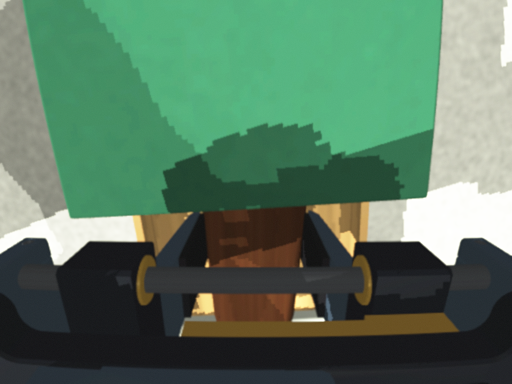

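play_rows(moves=[[0, 0, 0, 0, 0.5, 8, 50], [0, 0, 0, 0, 1, 18, 50], [0, 0, 0, 0, 2, 28, 50], [0, 0, 0, 0, 2.5, 36, 50], [0, 0, 0, 0, 2.5, 40, 50], [0, 0, 0, 0, 2.5, 40, 50]])

```text
t: 10.62
ee_pos: [0.4738, 0.2751, 0.036]
tcp_rot: [-2.117, 0.212, 2.116]
contact_force: [0.1, -0.1, -0.8]
width: 0.0604
```

```bash
python3 look.py wrist:w7
```

```text
10.62 [0.4738 0.2751 0.036 ] [-0.198 -0.98  -0.   ] j [ 0.51  0.45  1.86 -0.    0.83  2.28] F [ 0.1 -0.1 -0.8] w 0.0604
```

View pics/w7.png

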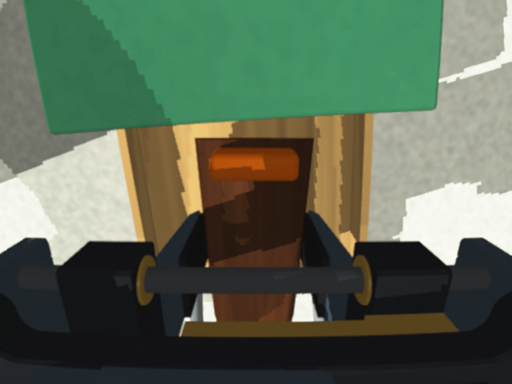

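```bash
python3 - <<'E'
from h import *
C=camw("w7");print(plane(C,[(254,121)],.08),plane(C,[(254,139)],.046))
E
```

```text
[[0.54723694 0.25990261 0.08      ]] [[0.535757   0.26222247 0.046     ]]
```

play_rows(moves=[[0, 0, 0, -15, 0, 0, 50], [0, 0, 0, -40, 0, 0, 50], [0, 0, 0, -70, 0, 0, 50], [0, 0, 0, -100, 0, 0, 50], [-5, 0, 0, -125, 15, 1, 50], [-14, 0, 0, -140, 35, 2, 50], [-24, 0, 0, -140, 60, 3, 50], [-34, 0, 0, -140, 85, 4, 50], [-44, 0, 0, -140, 110, 5, 50], [-54, 0, 0, -140, 135, 6, 50], [-64, 0, 0, -140, 160, 7, 50], [-74, 0, 0, -140, 180, 8, 50], [-84, 0, 0, -140, 200, 9, 50], [-94, 0, 0, -140, 215, 10, 50], [-104, 0, 0, -140, 221, 10, 50], [-112, 0, 0, -140, 221, 10, 50], [-118, 0, 0, -140, 221, 10, 50], [-120, 0, 0, -140, 221, 10, 50], [-120, 0, 0, -140, 221, 10, 50]])

```text
t: 13.05
ee_pos: [0.4204, 0.0603, 0.1764]
tcp_rot: [0.969, 1.344, -0.968]
contact_force: [0.2, 0.2, -1.8]
width: 0.0602
```

```bash
python3 look.py wrist:w8 top:t8
```

```text
13.05 [0.4204 0.0603 0.1764] [0.949 0.317 0.001] j [ 0.12  0.11  1.94 -0.    1.09 -0.21] F [ 0.2  0.2 -1.8] w 0.0602
```

View pics/w8.png

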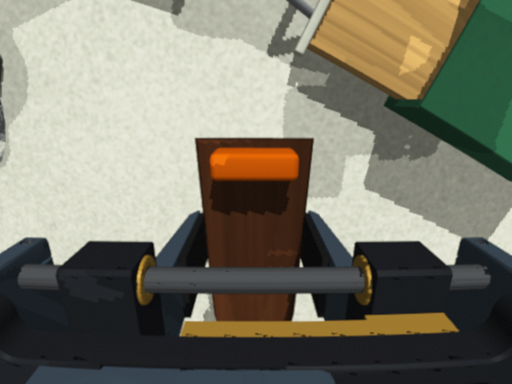

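View pics/t8.png

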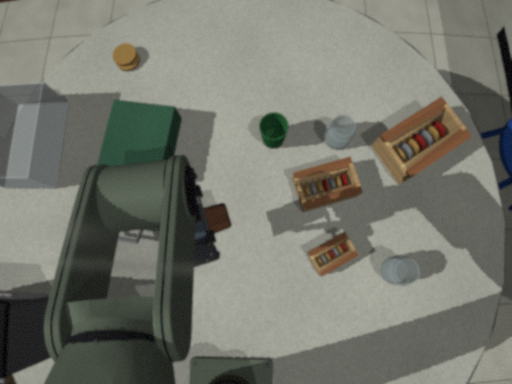

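Held level with the tail and pull clear. I'll lower it to the table (clear area) and release.

play_rows(moves=[[0, 0, 0, 40, 0, 0, 50], [0, 0, 0, 80, 0, 0, 50], [0, 0, 0, 120, 0, 0, 50], [0, 0, 0, 145, 0, 0, 50], [0, 0, 0, 160, 0, 0, 50], [0, 0, 0, 167, 0, 0, 50], [0, 0, 0, 170, 0, 0, 50], [0, 0, 0, 172, 0, 0, 50], [0, 0, 0, 172, 0, 0, 50]])

```text
t: 14.28
ee_pos: [0.4205, 0.0604, 0.0043]
tcp_rot: [0.968, 1.344, -0.967]
contact_force: [0.8, -0.2, -1.9]
width: 0.0603
```

play_rows(moves=[[0, 0, 0, 1, 0, 0, 50], [0, 0, 0, 1, 0, 0, 85], [0, 0, 0, 1, 0, 0, 85], [0, 0, 0, 1, 0, 0, 85], [0, 0, 0, -30, 0, 0, 85], [0, 0, 0, -80, 0, 0, 85], [10, 0, 0, -130, -10, 20, 85], [20, 0, 0, -180, -20, 50, 85], [30, 0, 0, -226, -38, 80, 60], [40, 0, 0, -226, -38, 114, 40], [50, 0, 0, -226, -38, 114, 40], [60, 0, 0, -226, -38, 114, 40], [70, 0, 0, -226, -38, 114, 40], [80, 0, 0, -226, -38, 114, 40], [90, 0, 0, -226, -38, 114, 40], [90, 0, 0, -226, -38, 114, 40], [90, 0, 0, -226, -38, 114, 40]])

```text
t: 16.4
ee_pos: [0.4202, -0.0598, 0.2299]
tcp_rot: [2.045, 0.336, -2.045]
contact_force: [-0.4, 0.5, -0.1]
width: 0.04
```

```bash
python3 look.py wrist:w9
```

```text
16.4 [ 0.4202 -0.0598  0.2299] [ 0.32  -0.947  0.   ] j [-0.17  0.07  1.85 -0.    1.22  1.08] F [-0.4  0.5 -0.1] w 0.04
```

View pics/w9.png

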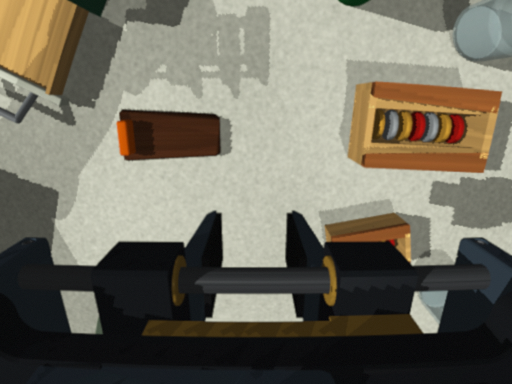

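```bash
python3 - <<'E'
import cv2,numpy as np
a=cv2.imread("pics/w9.png")
f=lambda x,y,w,h:cv2.resize(a[y:y+h,x:x+w],(800,int(800*h/w)),interpolation=cv2.INTER_CUBIC)
cv2.imwrite("pics/c9a.png",f(345,75,160,110));cv2.imwrite("pics/c9b.png",f(105,95,130,80))
E
```

```text
(no output)
```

View pics/c9a.png

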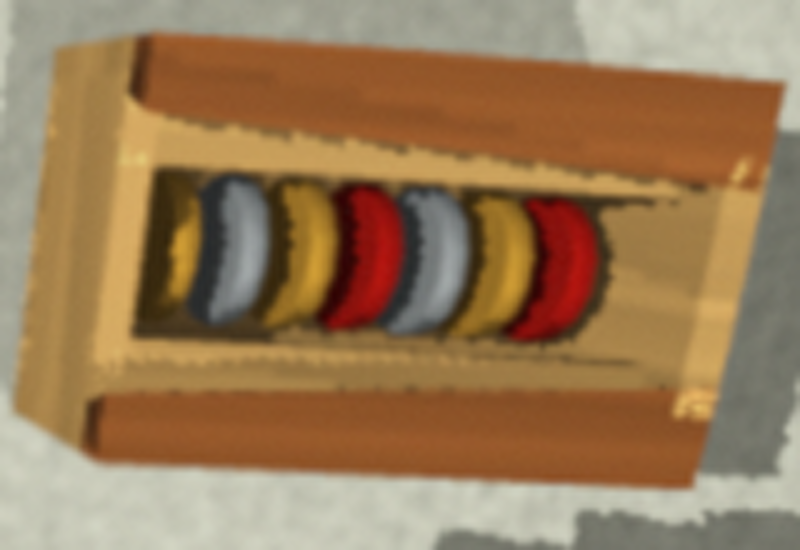

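View pics/c9b.png

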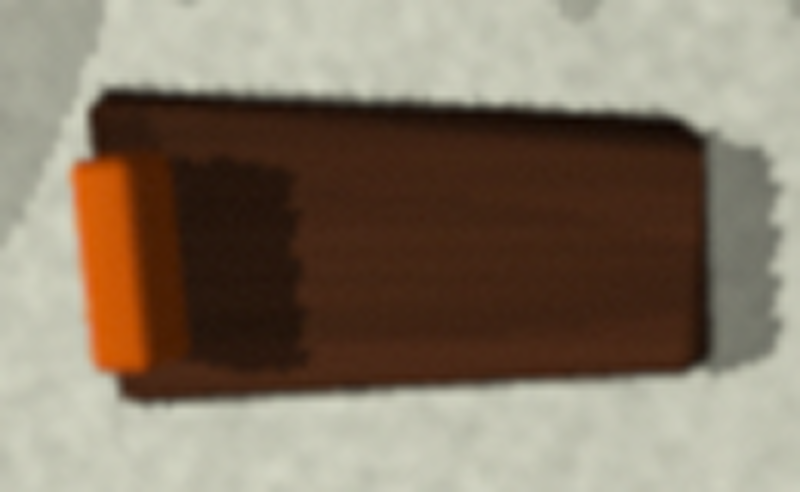

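```bash
cat > m9.py <<'E'
from h import *
C=camw("w9")
def f(L,z,k,ox,oy): return plane(C,[((x+.5)/k+ox-.5,(y+.5)/k+oy-.5) for x,y in L],z)
B=f([(152,33),(785,85),(98,462),(693,488)],.067,5,345,75);print("rail outer",np.round(B,4).tolist())
print("len",np.linalg.norm(B[0]-B[1]),np.linalg.norm(B[2]-B[3]),"wid",np.linalg.norm(B[0]-B[2]),np.linalg.norm(B[1]-B[3]))
an=lambda v:np.degrees(np.arctan2(v[1],v[0]))
print("ang",an(B[1]-B[0]),an(B[3]-B[2]),an((B[1]+B[3]-B[0]-B[2])), "perp",an(B[0]-B[2])-90,an(B[1]-B[3])-90)
I=f([(160,103),(690,183),(110,394),(680,390)],.067,5,345,75)
print("inner ang",an(I[1]-I[0]),an(I[3]-I[2]),"w",np.linalg.norm(I[0]-I[2]),np.linalg.norm(I[1]-I[3]),"mids",(I[0]+I[2])/2,(I[1]+I[3])/2)
print("mids outer",(B[0]+B[2])/2,(B[1]+B[3])/2)
P=f([(73,163),(125,157),(150,370),(97,372)],.034,6.154,105,95);print("pull",np.round(P,4).tolist(),P.mean(0),an(P[1]-P[0]),an(P[2]-P[3]),an(P[0]-P[3])-90,an(P[1]-P[2])-90)
N=f([(705,150),(708,345)],.012,6.154,105,95);print("nose",N.mean(0),an(N[0]-N[1])-90)
S=f([(180,108),(660,125)],.012,6.154,105,95);S2=f([(180,395),(660,375)],.012,6.154,105,95);print("sides",an(S[1]-S[0]),an(S2[1]-S2[0]))
print("pull->nose axis",an(N.mean(0)-P.mean(0)),np.linalg.norm((N.mean(0)-P.mean(0))[:2]))
E
python3 m9.py
```

```text
rail outer [[0.5617, -0.151, 0.067], [0.6038, -0.2954, 0.067], [0.4708, -0.1788, 0.067], [0.5134, -0.322, 0.067]]
len 0.15040486711661574 0.14946904052574966 wid 0.09498914847520062 0.0942594668976796
ang -73.72689655115107 -73.44998864529883 -73.58887467697424 perp -72.9973940601323 -73.5616713431329
inner ang -77.70558904282674 -70.36622139298252 w 0.06456970874341514 0.04836441823447442 mids [ 0.5175877  -0.16673671  0.067     ] [ 0.55467453 -0.29505903  0.067     ]
mids outer [ 0.51624013 -0.16487516  0.067     ] [ 0.55860135 -0.30870313  0.067     ]
pull [[0.4239, 0.1194, 0.034], [0.4283, 0.1094, 0.034], [0.3876, 0.0954, 0.034], [0.3837, 0.106, 0.034]] [0.40589466 0.10755732 0.034     ] -65.99788990236564 -69.6783067978818 -71.60601916183414 -71.02026299159502
nose [ 0.44421381 -0.00495986  0.012     ] -72.2458455869421
sides -73.90071782646864 -69.2318103721311
pull->nose axis -71.19307252283267 0.11886325615643827
```

play_rows(moves=[[0, 0, 0, 0, -60, -15, 40], [0, 0, 0, 0, -115, -30, 40], [0, 0, 0, 30, -155, -40, 40], [0, 0, 0, 80, -163, -40, 40], [0, 0, 0, 130, -163, -40, 40], [0, 0, 0, 165, -163, -40, 40], [0, 0, 0, 165, -163, -40, 40], [0, 0, 0, 165, -163, -40, 40]])

```text
t: 17.45
ee_pos: [0.4077, 0.1077, 0.0661]
tcp_rot: [2.049, 0.334, -2.044]
contact_force: [0.6, 1.0, 0.4]
width: 0.0398
```

```bash
python3 look.py wrist:w10
```

```text
17.45 [0.4077 0.1077 0.0661] [ 0.318 -0.948  0.   ] j [ 0.23  0.25  2.11 -0.    0.78  1.48] F [0.6 1.  0.4] w 0.0398
```

View pics/w10.png

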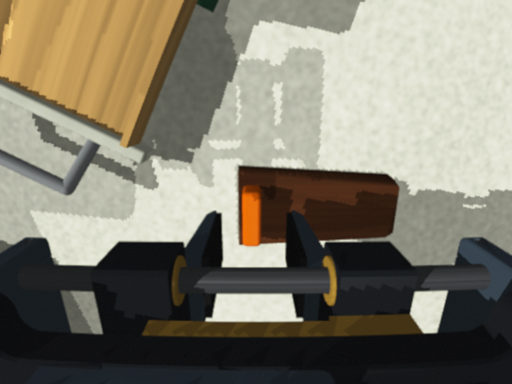

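play_rows(moves=[[0, 0, 0, 20, 0, 0, 40], [0, 0, 0, 38, 0, 0, 40], [0, 0, 0, 47, 0, 0, 40], [0, 0, 0, 51.5, 0, 0, 40], [0, 0, 0, 51.5, 0, 0, 40], [0, 0, 0, 51.5, 0, 0, 8], [0, 0, 0, 51.5, 0, 0, 8], [0, 0, 0, 51.5, 0, 0, 8], [0, 0, 0, 51.5, 0, 0, 8]])

```text
t: 18.62
ee_pos: [0.4066, 0.1075, 0.0136]
tcp_rot: [2.047, 0.334, -2.046]
contact_force: [0.2, 0.7, 3.0]
width: 0.0137
```

```bash
python3 look.py wrist:w11
```

```text
18.62 [0.4066 0.1075 0.0136] [ 0.318 -0.948  0.   ] j [ 0.23  0.33  2.17 -0.    0.64  1.48] F [0.2 0.7 3. ] w 0.0137
```

View pics/w11.png

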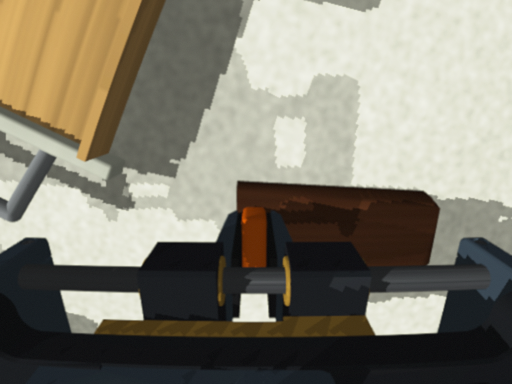

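play_rows(moves=[[0, 0, 0, -8, 0, 0, 8], [0, 0, 0, -25, 0, 0, 8], [0, 0, 0, -50, 0, 0, 8], [0, 0, 0, -75, 0, 0, 8], [1, 0, 0, -95, 20, -3, 8], [2, 0, 0, -100, 50, -8, 8], [2, 0, 0, -100, 80, -12, 8], [2, 0, 0, -100, 110, -16, 8], [2, 0, 0, -100, 135, -19, 8], [2, 0, 0, -100, 150, -21, 8], [2, 0, 0, -100, 159, -22, 8], [2, 0, 0, -100, 159, -22, 8], [2, 0, 0, -100, 159, -22, 8]])

```text
t: 20.3
ee_pos: [0.4774, -0.0358, 0.1134]
tcp_rot: [2.066, 0.301, -2.067]
contact_force: [-0.8, 0.2, -1.1]
width: 0.0136
```

```bash
python3 look.py wrist:w12 scene:s12
```

```text
20.3 [ 0.4774 -0.0358  0.1134] [ 0.285 -0.959 -0.   ] j [-0.1   0.26  1.93  0.    0.95  1.18] F [-0.8  0.2 -1.1] w 0.0136
```

View pics/w12.png

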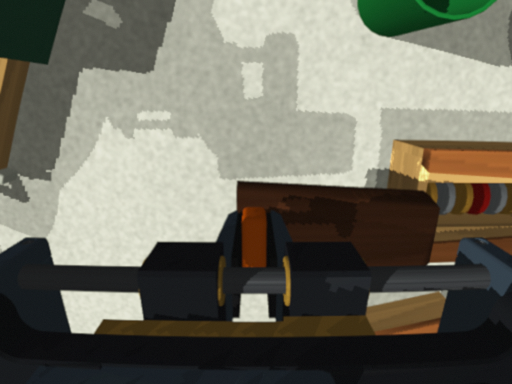

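View pics/s12.png

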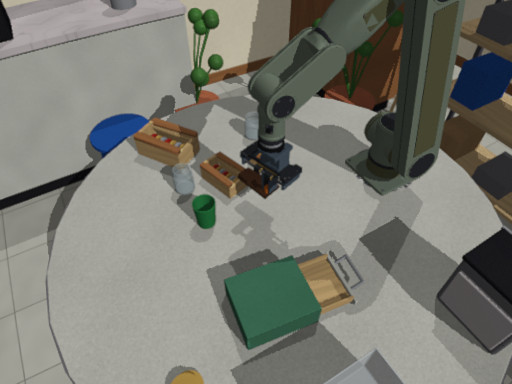

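```bash
python3 - <<'E'
import cv2,numpy as np
a=cv2.imread("pics/w12.png")
cv2.imwrite("pics/c12.png",cv2.resize(a[130:290,230:512],None,fx=2.8,fy=2.8,interpolation=cv2.INTER_CUBIC))
E
```

```text
(no output)
```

View pics/c12.png

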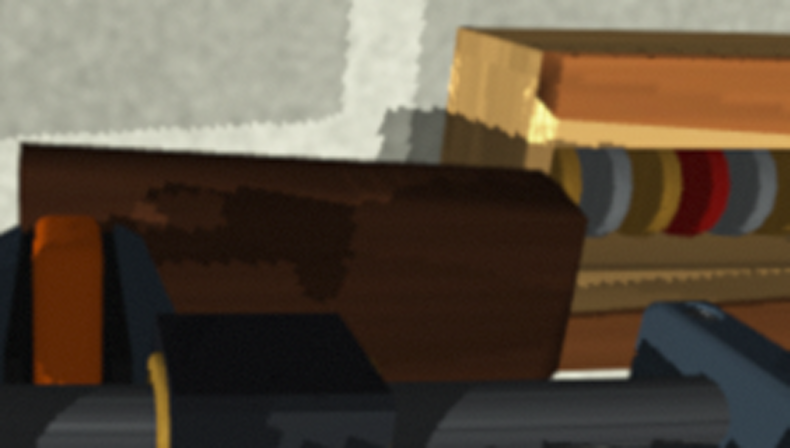

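```bash
python3 - <<'E'
from h import *
C=camw("w12");v=np.load("pics/w12.npy");R=Rn.from_rotvec(v[3:]).as_matrix()
def f(L,z): return (plane(C,[((x+.5)/2.8+230-.5,(y+.5)/2.8+130-.5) for x,y in L],z)-v[:3])@R*1e3
N=f([(585,215),(553,370)],.1118);print("nose tool yz",np.round(N,1).tolist())
S=f([(22,145),(545,170)],.0998);print("far bottom edge",np.round(S,1).tolist(), np.degrees(np.arctan2(S[1,2]-S[0,2],S[1,1]-S[0,1])))
S=f([(22,158),(545,180)],.1118);print("far top edge",np.round(S,1).tolist(), np.degrees(np.arctan2(S[1,2]-S[0,2],S[1,1]-S[0,1])))
P=f([(38,217),(98,217),(34,383),(102,383)],.1338);print("pull top",np.round(P,1).tolist())
b=plane(C,[((545+.5)/2.8+229.5,(55+.5)/2.8+129.5)],.067);print("rail mouth outer corner",b)
E
```

```text
nose tool yz [[1.5, 118.2, -19.8], [1.5, 118.0, 20.0]]
far bottom edge [[13.6, -9.9, -33.0], [13.5, 114.2, -26.9]] 2.8121647701862114
far top edge [[1.6, -9.3, -33.3], [1.5, 107.2, -28.2]] 2.5169522148820205
pull top [[-20.4, -5.1, -27.8], [-20.4, 6.5, -27.8], [-20.4, -6.4, 8.7], [-20.4, 7.7, 8.7]]
rail mouth outer corner [[ 0.56139982 -0.1454697   0.067     ]]
```

play_rows(moves=[[0, 0, 0, 15, 0, -1.3, 8], [0, 0, 0, 30, 0, -1.3, 8], [0, 0, 0, 39, 0, -1.3, 8], [0, 0, 0, 42.5, 0, -1.3, 8], [0, 0, 0, 42.5, 0, -1.3, 8]])

```text
t: 21.02
ee_pos: [0.4792, -0.0359, 0.0707]
tcp_rot: [2.066, 0.3, -2.067]
contact_force: [-0.1, 0.0, -1.6]
width: 0.0138
```

```bash
python3 look.py wrist:w13 scene:s13; python3 - <<'E'
import cv2,numpy as np
a=cv2.imread("pics/w13.png")[120:290,230:512];b=cv2.imread("pics/s13.png")[125:225,180:330]
cv2.imwrite("pics/c13.png",cv2.resize(a,None,fx=2.8,fy=2.8,interpolation=cv2.INTER_CUBIC))
cv2.imwrite("pics/d13.png",cv2.resize(b,None,fx=5,fy=5,interpolation=cv2.INTER_CUBIC))
E
```

```text
21.02 [ 0.4792 -0.0359  0.0707] [ 0.285 -0.959 -0.   ] j [-0.1   0.32  1.98 -0.    0.84  1.18] F [-0.1  0.  -1.6] w 0.0138
```

View pics/c13.png

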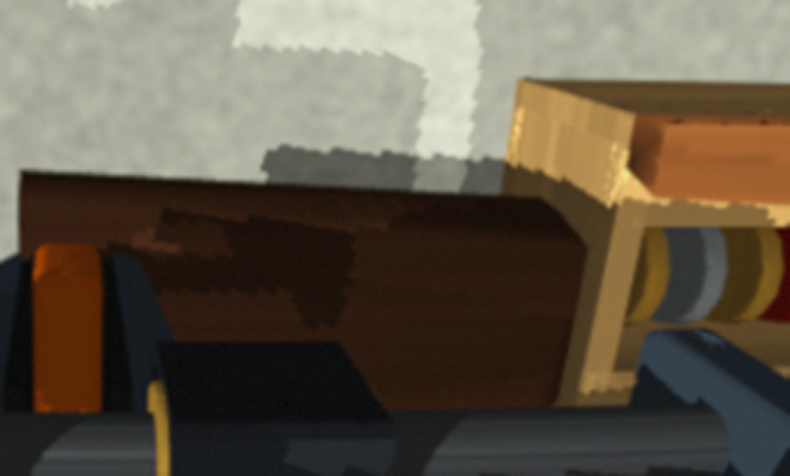

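View pics/d13.png

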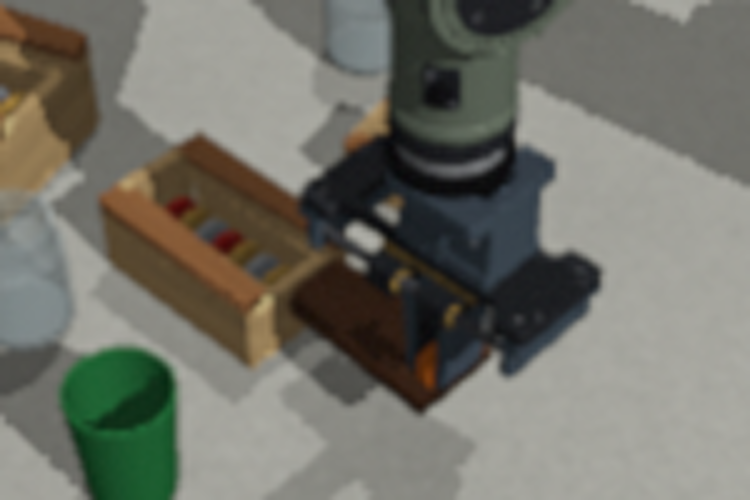

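```bash
python3 - <<'E'
from h import *
C=camw("w13");v=np.load("pics/w13.npy");R=Rn.from_rotvec(v[3:]).as_matrix()
def f(L,z): return np.round((plane(C,[((x+.5)/2.8+230-.5,(y+.5)/2.8+120-.5) for x,y in L],z)-v[:3])@R*1e3,1).tolist()
print("rail outer corner",f([(635,113),(785,117)],.067),"rail inner corner",f([(630,172)],.067), "floor front edge",f([(613,210),(575,400)],.055))
print("cover far bottom edge",f([(22,172),(545,197)],.057),"nose",f([(585,243),(553,400)],.069))
E
```

```text
rail outer corner [[3.7, 125.9, -49.4], [3.7, 163.0, -49.0]] rail inner corner [[3.7, 127.4, -36.0]] floor front edge [[15.7, 133.6, -23.1], [15.7, 133.9, 29.3]]
cover far bottom edge [[13.7, -9.9, -33.2], [13.7, 114.3, -27.1]] nose [[1.7, 118.4, -19.7], [1.7, 118.2, 20.7]]
```

```bash
python3 - <<'E'
from h import *
C=camw("w13");v=np.load("pics/w13.npy");R=Rn.from_rotvec(v[3:]).as_matrix()
def f(L,z): return np.round((plane(C,[((x+.5)/2.8+230-.5,(y+.5)/2.8+120-.5) for x,y in L],z)-v[:3])@R*1e3,1).tolist()
print(f([(38,244),(38,256)],.0691),f([(38,244),(38,256)],.0911))
# tool-frame predictions of cover (delta=0) -> crop px
zz=v[2]-.0136
def pr(pts):
    X=np.array([[-(h-.0136),cx+.054,-cy] for cx,cy,h in pts])@R.T+v[:3]
    return np.round((proj(C,X)-[229.5,119.5])*2.8,0).tolist()
print("bot tail far, bot nose far, top tail far, top nose(bevel) ",pr([(-.065,.035,0),(.065,.028,0),(-.065,.031,.012),(.065,.024,.012),(.065,0,.012),(-.061,.022,.034),(-.061,.022,.012)]))
E
python3 - <<'E'
import cv2
a=cv2.imread("pics/w13.png")[170:270,230:330]
cv2.imwrite("pics/e13.png",cv2.resize(cv2.convertScaleAbs(a,alpha=1.8,beta=15),None,fx=6,fy=6,interpolation=cv2.INTER_CUBIC))
E
```

```text
[[1.6, -5.9, -19.9], [1.6, -6.0, -17.1]] [[-20.4, -5.1, -28.0], [-20.4, -5.1, -25.5]]
bot tail far, bot nose far, top tail far, top nose(bevel)  [[18.0, 165.0], [565.0, 194.0], [15.0, 197.0], [592.0, 226.0], [573.0, 323.0], [29.0, 273.0], [34.0, 236.0]]
```

View pics/e13.png

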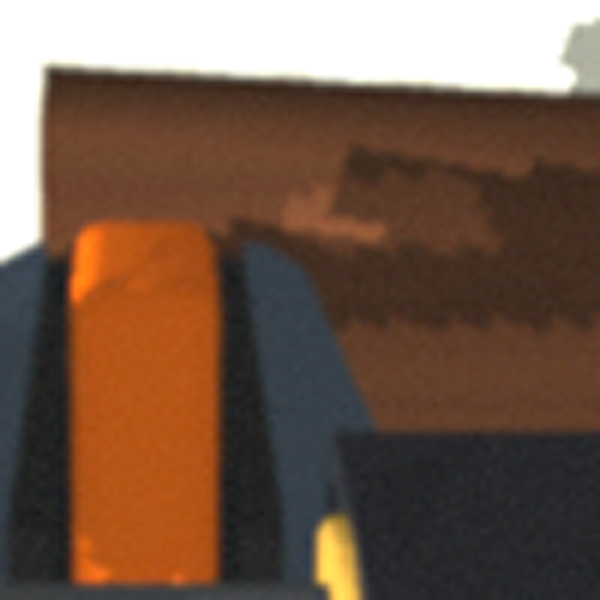

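play_rows(moves=[[0, 0, 0, 0, 2, -2.5, 8], [0, 0, 0, 0, 8, -2.5, 8], [0, 0, 0, 0, 16, -2.5, 8], [0, 0, 0, 0, 24, -2.5, 8], [0, 0, 0, 0, 32, -2.5, 8], [0, 0, 0, 0, 36, -2.5, 8], [0, 0, 0, 0, 36, -2.5, 8]])

```text
t: 22.0
ee_pos: [0.4918, -0.07, 0.0709]
tcp_rot: [2.067, 0.3, -2.067]
contact_force: [-0.3, 0.6, -1.7]
width: 0.0138
```

```bash
python3 look.py wrist:w14 scene:s14; python3 - <<'E'
import cv2,numpy as np
a=cv2.imread("pics/w14.png")[120:290,230:512];b=cv2.imread("pics/s14.png")[125:225,180:330]
cv2.imwrite("pics/c14.png",cv2.resize(a,None,fx=2.8,fy=2.8,interpolation=cv2.INTER_CUBIC))
cv2.imwrite("pics/d14.png",cv2.resize(b,None,fx=5,fy=5,interpolation=cv2.INTER_CUBIC))
E
```

```text
22.0 [ 0.4918 -0.07    0.0709] [ 0.284 -0.959 -0.   ] j [-0.16  0.34  1.94 -0.    0.86  1.12] F [-0.3  0.6 -1.7] w 0.0138
```

View pics/c14.png

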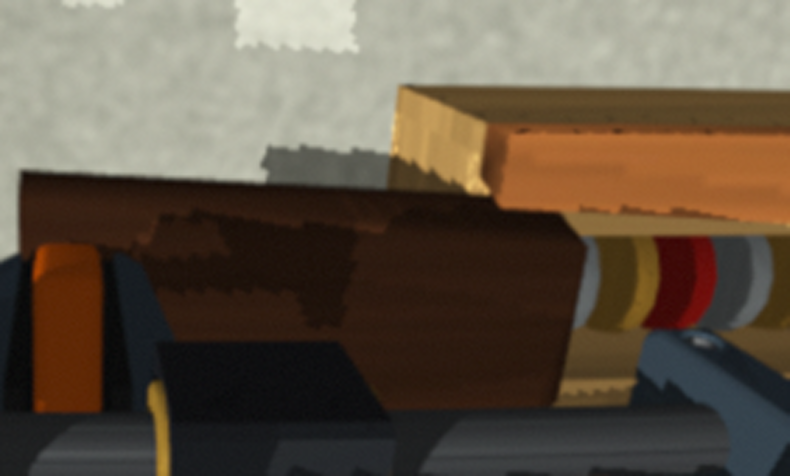

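View pics/d14.png

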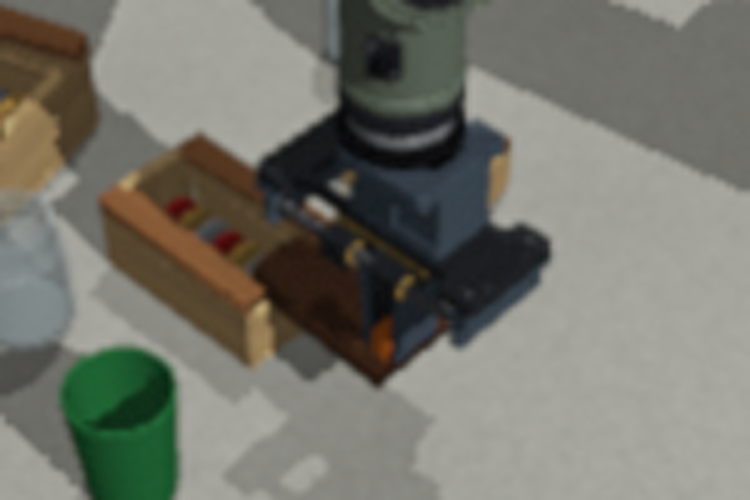

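play_rows(moves=[[0, 0, 0, 0.5, 6, 0, 8], [0, 0, 0, 1, 14, 0, 8], [0, 0, 0, 1, 22, 0, 8], [0, 0, 0, 1, 30, 0, 8], [0, 0, 0, 1, 38, 0, 8], [0, 0, 0, 1, 45, 0, 8], [0, 0, 0, 1, 45, 0, 8]])

```text
t: 22.98
ee_pos: [0.5048, -0.1134, 0.0699]
tcp_rot: [2.067, 0.299, -2.067]
contact_force: [0.1, 0.2, -0.9]
width: 0.0136
```

```bash
python3 look.py wrist:w15 top:t15; python3 - <<'E'
import cv2,numpy as np
a=cv2.imread("pics/w15.png")[120:290,230:512];b=cv2.imread("pics/t15.png")[130:230,230:380]
cv2.imwrite("pics/c15.png",cv2.resize(a,None,fx=2.8,fy=2.8,interpolation=cv2.INTER_CUBIC))
cv2.imwrite("pics/d15.png",cv2.resize(b,None,fx=5,fy=5,interpolation=cv2.INTER_CUBIC))
E
```

```text
22.98 [ 0.5048 -0.1134  0.0699] [ 0.284 -0.959  0.   ] j [-0.24  0.37  1.9  -0.    0.87  1.04] F [ 0.1  0.2 -0.9] w 0.0136
```

View pics/c15.png

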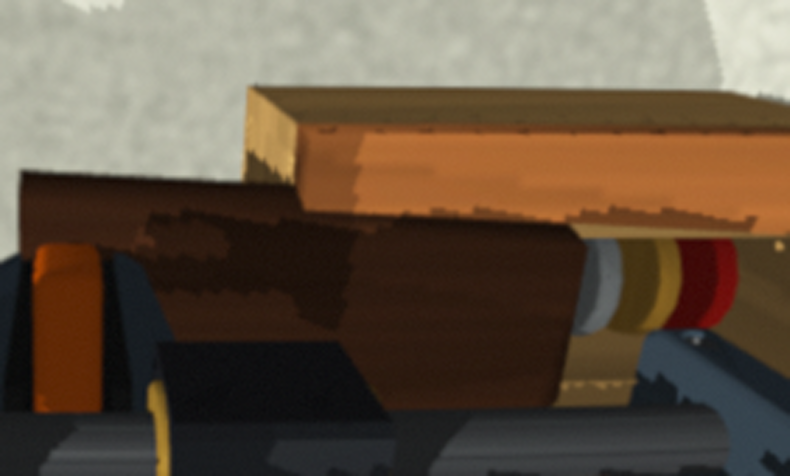

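View pics/d15.png

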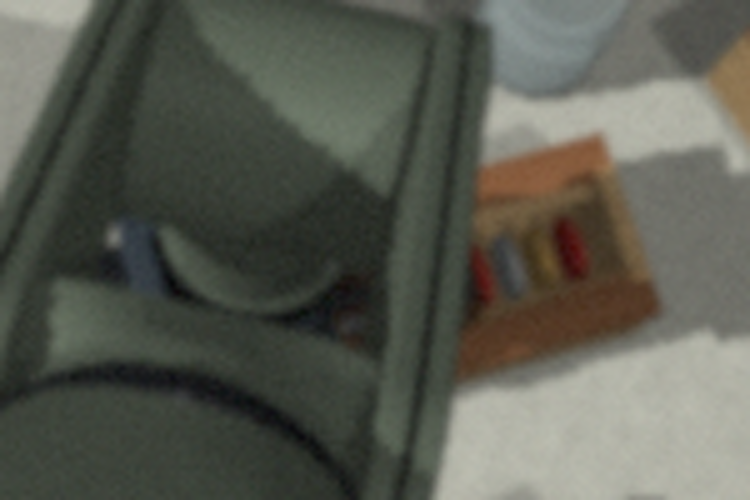

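```bash
python3 - <<'E'
from h import *
C=camw("w15");v=np.load("pics/w15.npy");R=Rn.from_rotvec(v[3:]).as_matrix()
def f(L,z): return np.round((plane(C,[((x+.5)/2.8+230-.5,(y+.5)/2.8+120-.5) for x,y in L],z)-v[:3])@R*1e3,1).tolist()
print("rail outer",f([(305,122),(450,125),(600,128),(780,131)],.067))
print("rail inner",f([(310,211),(450,218),(560,223),(700,235)],.067))
print("cover bottom",f([(22,172),(240,182)],.056),"nose",f([(585,243),(553,400)],.068))
E
```

```text
rail outer [[2.9, 51.5, -47.2], [2.9, 83.4, -46.6], [2.9, 117.7, -46.2], [2.9, 161.8, -45.9]]
rail inner [[2.9, 54.2, -27.1], [2.9, 86.2, -25.4], [2.9, 112.2, -24.2], [2.9, 147.4, -21.1]]
cover bottom [[13.9, -9.9, -33.1], [13.9, 40.6, -30.7]] nose [[1.9, 118.5, -19.7], [1.9, 118.3, 20.8]]
```

play_rows(moves=[[0.3, 0, 0, 0, 0, 0.6, 8], [0.7, 0, 0, 0, 0, 1.2, 8], [0.7, 0, 0, 0.5, 6, 1.2, 8], [0.7, 0, 0, 0.5, 13, 1.3, 8], [0.7, 0, 0, 0.5, 20, 1.4, 8], [0.7, 0, 0, 0.5, 27, 1.5, 8], [0.7, 0, 0, 0.5, 31, 1.6, 8], [0.7, 0, 0, 0.5, 31, 1.6, 8]])

```text
t: 24.08
ee_pos: [0.5119, -0.1434, 0.0694]
tcp_rot: [2.074, 0.288, -2.074]
contact_force: [0.3, -0.6, -0.9]
width: 0.0139
```

```bash
python3 look.py wrist:w16; python3 - <<'E'
import cv2,numpy as np
a=cv2.imread("pics/w16.png")[120:290,230:512]
cv2.imwrite("pics/c16.png",cv2.resize(a,None,fx=2.8,fy=2.8,interpolation=cv2.INTER_CUBIC))
E
```

```text
24.07 [ 0.5119 -0.1434  0.0694] [ 0.272 -0.962  0.   ] j [-0.29  0.39  1.87 -0.    0.89  1.  ] F [ 0.3 -0.6 -0.9] w 0.0139
```

View pics/c16.png

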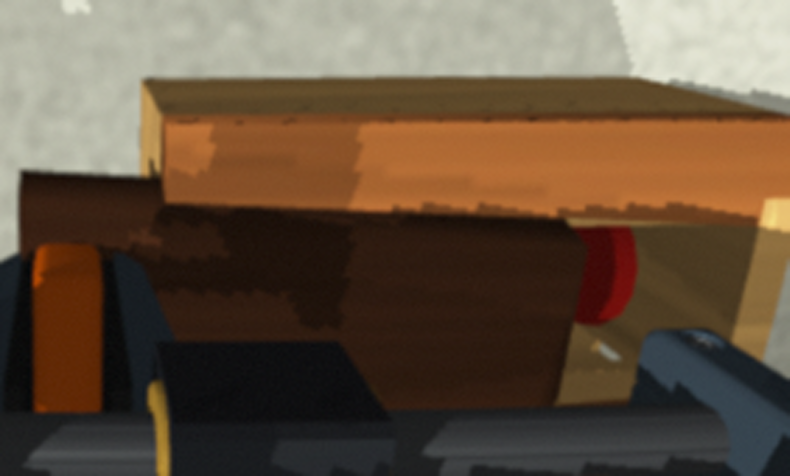

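play_rows(moves=[[0, 0, 0, 0, 4, 0, 8], [0, 0, 0, 0, 8, 0, 8], [0, 0, 0, 0, 12, 0, 8], [0, 0, 0, 0, 15, 0, 8], [0, 0, 0, 0, 18, 0, 8], [0, 0, 0, 0, 18, 0, 8]])

```text
t: 24.88
ee_pos: [0.5169, -0.1607, 0.0694]
tcp_rot: [2.073, 0.288, -2.073]
contact_force: [0.1, -0.3, -2.3]
width: 0.014
```

```bash
python3 look.py wrist:w17; python3 - <<'E'
import cv2,numpy as np
a=cv2.imread("pics/w17.png")[120:290,230:512]
cv2.imwrite("pics/c17.png",cv2.resize(a,None,fx=2.8,fy=2.8,interpolation=cv2.INTER_CUBIC))
E
```

```text
24.88 [ 0.5169 -0.1607  0.0694] [ 0.273 -0.962  0.   ] j [-0.32  0.4   1.84 -0.    0.9   0.97] F [ 0.1 -0.3 -2.3] w 0.014
```

View pics/c17.png

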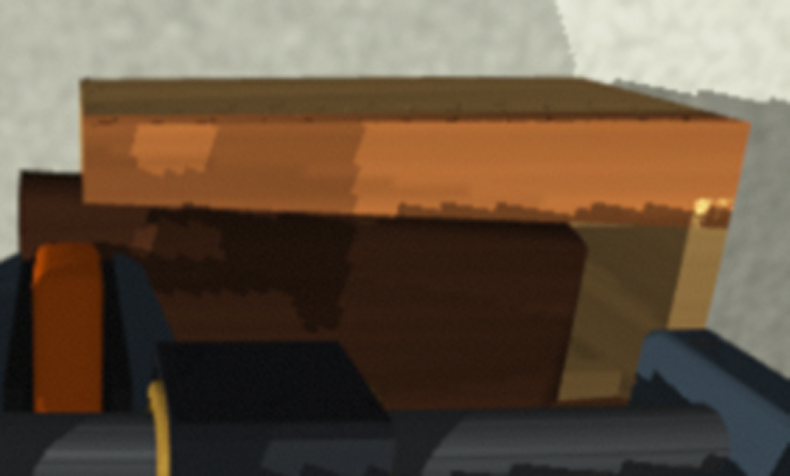

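play_rows(moves=[[0, 0, 0, 0.5, 1, 0, 8], [0, 0, 0, 0.5, 3, 0, 8], [0, 0, 0, 0.5, 5, 0, 8], [0, 0, 0, 0.5, 7, 0, 8], [0, 0, 0, 0.5, 8, 0, 8], [0, 0, 0, 0.5, 8, 0, 8]])

```text
t: 25.68
ee_pos: [0.5186, -0.1673, 0.0688]
tcp_rot: [2.073, 0.29, -2.075]
contact_force: [-0.5, 4.5, -1.0]
width: 0.0139
```

```bash
python3 look.py
```

```text
25.68 [ 0.5186 -0.1673  0.0688] [ 0.273 -0.962 -0.001] j [-0.33  0.41  1.83  0.    0.9   0.96] F [-0.5  4.5 -1. ] w 0.0139
```

play_rows(moves=[[0, 0, 0, 0, 2, 0, 8], [0, 0, 0, 0, 4, 0, 8], [0, 0, 0, 0, 4, 0, 8]])

```text
t: 26.05
ee_pos: [0.5194, -0.1704, 0.0688]
tcp_rot: [2.073, 0.292, -2.076]
contact_force: [-0.5, 8.3, -0.0]
width: 0.0137
```

```bash
python3 look.py wrist:w18; python3 - <<'E'
import cv2,numpy as np
a=cv2.imread("pics/w18.png")[120:290,230:512]
cv2.imwrite("pics/c18.png",cv2.resize(a,None,fx=2.8,fy=2.8,interpolation=cv2.INTER_CUBIC))
E
```

```text
26.05 [ 0.5194 -0.1704  0.0688] [ 0.274 -0.962 -0.003] j [-0.34  0.41  1.83  0.    0.9   0.95] F [-0.5  8.3 -0. ] w 0.0137
```

View pics/c18.png

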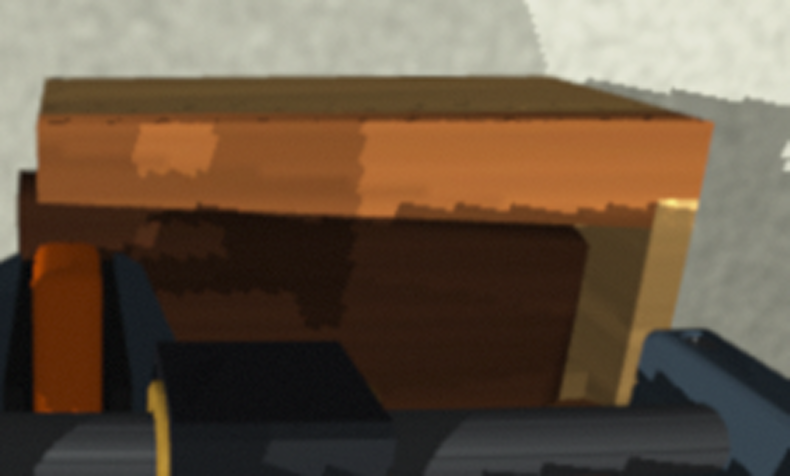

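play_rows(moves=[[0, 0, 0, 0, 0, 0, 18], [0, 0, 0, 0, 0, 0, 18], [0, 0, 0, 0, 0, 0, 18], [0, 0, 0, 0, 1, 0, 18], [0, 0, 0, 0, 2, 0, 18], [0, 0, 0, 0, 3, 0, 18], [0, 0, 0, 0, 4, 0, 18], [0, 0, 0, 0, 4, 0, 18]])

```text
t: 27.1
ee_pos: [0.5211, -0.1759, 0.0689]
tcp_rot: [2.073, 0.288, -2.074]
contact_force: [-0.7, 0.8, 0.8]
width: 0.0181
```

```bash
python3 look.py wrist:w19; python3 - <<'E'
import cv2,numpy as np
a=cv2.imread("pics/w19.png")[120:290,230:512]
cv2.imwrite("pics/c19.png",cv2.resize(a,None,fx=2.8,fy=2.8,interpolation=cv2.INTER_CUBIC))
E
```

```text
27.1 [ 0.5211 -0.1759  0.0689] [ 0.273 -0.962  0.   ] j [-0.35  0.41  1.82 -0.    0.9   0.95] F [-0.7  0.8  0.8] w 0.0181
```

View pics/c19.png

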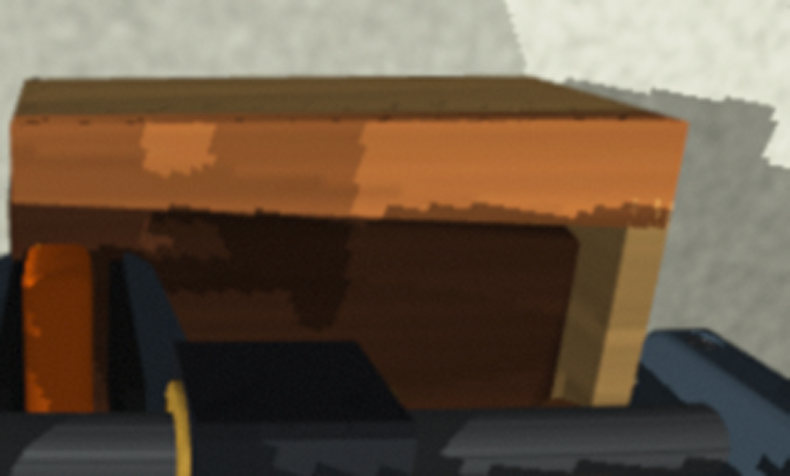

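play_rows(moves=[[0, 0, 0, 0, 1, 0, 18], [0, 0, 0, 0, 2, 0, 18], [0, 0, 0, 0, 2.5, 0, 18], [0, 0, 0, 0, 3, 0, 18], [0, 0, 0, 0, 3, 0, 18]])

```text
t: 27.78
ee_pos: [0.5213, -0.1769, 0.0689]
tcp_rot: [2.074, 0.291, -2.077]
contact_force: [-1.0, 7.5, 2.6]
width: 0.018
```

```bash
python3 look.py
```

```text
27.77 [ 0.5213 -0.1769  0.0689] [ 0.272 -0.962 -0.004] j [-0.35  0.42  1.82  0.    0.91  0.94] F [-1.   7.5  2.6] w 0.018
```

play_rows(moves=[[0, 0, 0, 0, 0.7, 0, 18], [0, 0, 0, 0, 1.4, 0, 18], [0, 0, 0, 0, 1.8, 0, 18], [0, 0, 0, 0, 1.8, 0, 18]])

```text
t: 28.28
ee_pos: [0.5213, -0.1769, 0.0688]
tcp_rot: [2.075, 0.294, -2.079]
contact_force: [-2.5, 12.6, 5.0]
width: 0.0179
```

```bash
python3 look.py wrist:w20; python3 - <<'E'
import cv2,numpy as np
a=cv2.imread("pics/w20.png")[120:290,230:512]
cv2.imwrite("pics/c20.png",cv2.resize(a,None,fx=2.8,fy=2.8,interpolation=cv2.INTER_CUBIC))
E
```

```text
28.27 [ 0.5213 -0.1769  0.0688] [ 0.271 -0.962 -0.007] j [-0.35  0.42  1.82  0.01  0.91  0.94] F [-2.5 12.6  5. ] w 0.0179
```

View pics/c20.png

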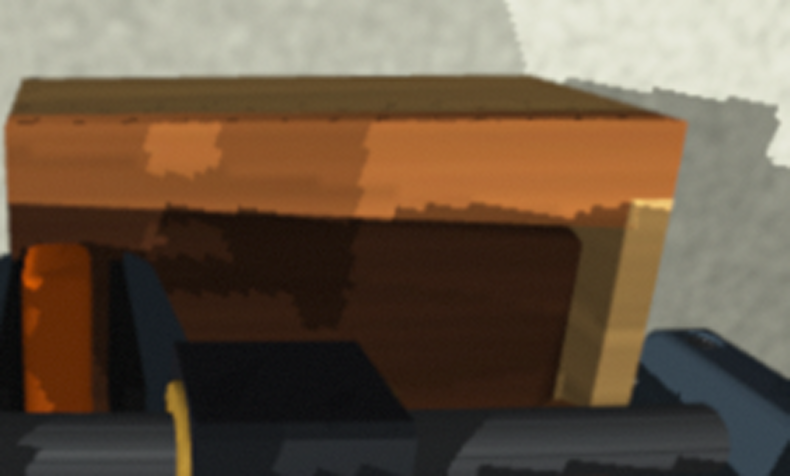

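Stopped at about 13 N with no further motion, and the tail is flush with the rail ends. I'll release, back off and look.

play_rows(moves=[[0, 0, 0, 0, -3, 0, 24], [0, 0, 0, 0, -4, 0, 30], [0, 0, 0, 0, -4, 0, 36], [0, 0, 0, 0, -4, 0, 40], [0, 0, 0, -20, -4, 0, 40], [0, 0, 0, -50, -4, 0, 40], [0, 0, 0, -90, -4, 20, 40], [0, 0, 0, -130, -4, 60, 40], [0, 0, 0, -150, 20, 90, 40], [0, 0, 0, -150, 20, 90, 40], [0, 0, 0, -150, 20, 90, 40]])

```text
t: 29.7
ee_pos: [0.4412, -0.224, 0.2185]
tcp_rot: [2.074, 0.288, -2.074]
contact_force: [0.3, -1.1, -0.7]
width: 0.0401
```

```bash
python3 look.py wrist:w21 top:t21 scene:s21
```

```text
29.7 [ 0.4412 -0.224   0.2185] [ 0.272 -0.962 -0.001] j [-0.49  0.19  1.73  0.    1.22  0.8 ] F [ 0.3 -1.1 -0.7] w 0.0401
```

View pics/w21.png

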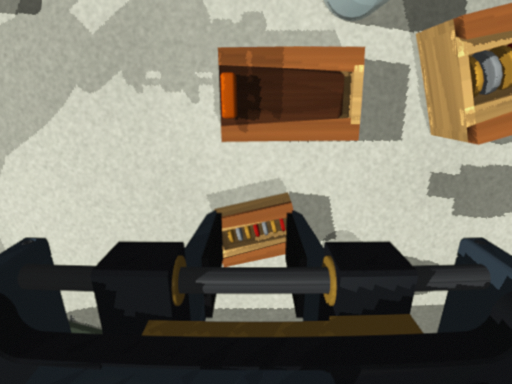

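View pics/s21.png

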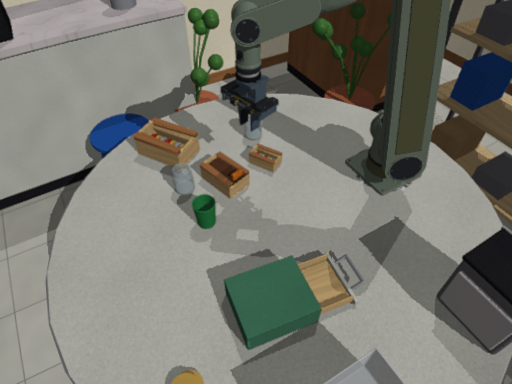

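```bash
python3 - <<'E'
import cv2,numpy as np
a=cv2.imread("pics/w21.png")[35:155,205:385];b=cv2.imread("pics/s21.png")[145:205,190:270]
cv2.imwrite("pics/c21.png",np.vstack([cv2.resize(a,(480,320),interpolation=cv2.INTER_CUBIC),cv2.resize(b,(480,280),interpolation=cv2.INTER_CUBIC)]))
E
python3 - <<'E'
import sys;sys.path.insert(0,".")
import os;os.chdir(".")
from h import *
C=camw("w21")
im=cv2.imread("pics/w21.png");cv2.imwrite("pics/e21.png",cv2.resize(cv2.convertScaleAbs(im[35:155,205:385],alpha=1.5,beta=20),(800,533),interpolation=cv2.INTER_CUBIC))
E
```

```text
(no output)
```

View pics/e21.png

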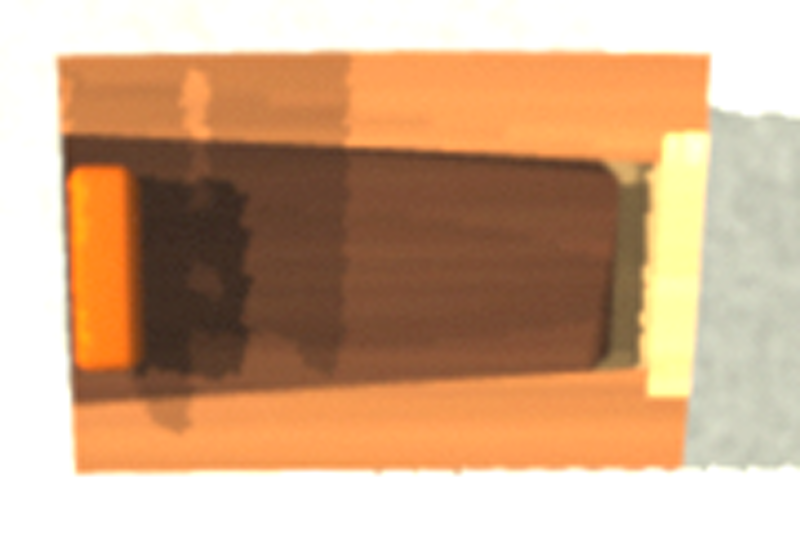

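View pics/c21.png

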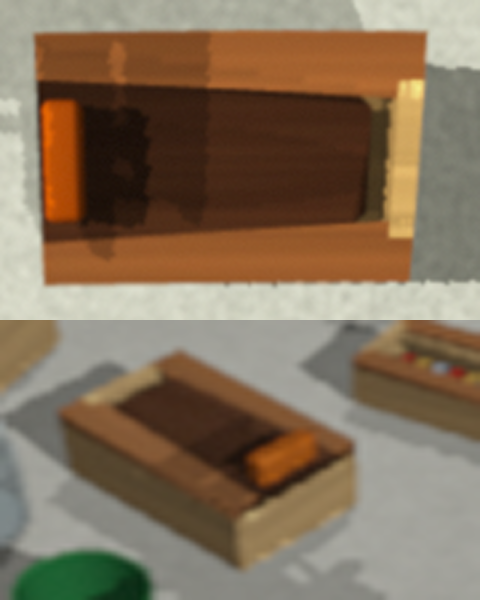

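```bash
python3 - <<'E'
from h import *
a=cv2.imread("pics/top0.png");b=cv2.imread("pics/t21.png")
for n,(x,y,w,h) in {"cup":(255,105,40,50),"jar_a":(322,110,38,42),"jar_b":(380,250,40,38)}.items():
    t=a[y:y+h,x:x+w];m=cv2.matchTemplate(b[y-8:y+h+8,x-8:x+w+8],t,cv2.TM_CCOEFF_NORMED);_,v,_,l=cv2.minMaxLoc(m);print(n,round(v,3),l[0]-8,l[1]-8)
cv2.imwrite("pics/t21c.png",cv2.resize(b[80:300,230:450],(600,600)))
r.job_done();print(r.state()["t"])
E
```

```text
cup 0.986 0 0
jar_a 0.77 -1 0
jar_b 0.406 -8 -7
the job is handed in; nothing more can be done
the job is handed in; nothing more can be done
```

View pics/t21c.png

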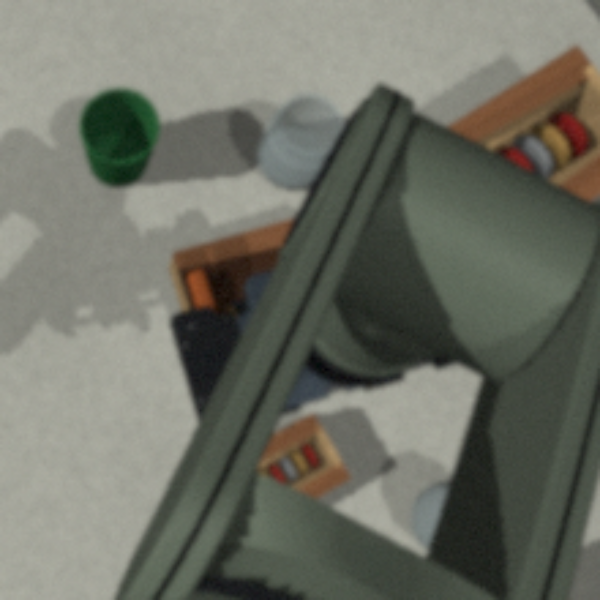

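The cover is wedged in the way on the middle-sized lidbox, and I handed the job in at about 30 s with the gripper clear.

I pulled the drawer open about 108 mm by its bar handle and took the cover by its side edges. I raised it 17 mm, slid it 40 mm out from under the cabinet top, and set it flat on the table and let go. I then picked it up by the orange pull and slid it nose-first into the way. For the last few millimetres I loosened the grip and pushed on the back of the pull.

**Wedging:** the final push reached about 13 N with no further motion. Close-up pictures show the tail flush with the mouth, the top flush with the rails, and a gap of about 9–10 mm to the end wall.

**Jars and cup:** in the top view the cup had not moved. Jar_a showed a −1 pixel shift with a weak match (0.77), because the arm partly covers it. Jar_b's match failed (0.41) because it was mostly hidden by the arm. No unexpected contact forces showed at the end of any move, and the arm never went low near the jars.

**Alignment:** early lateral measurements of the way differed by about 2 mm, because I had read the rail's lower edge as its upper one. I corrected this before the cover bound on the rails.

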